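# Push an enclosure home in a drilling fixture and swing the cam clamp shut

## Task

Get the ivory enclosure ready for drilling: with the clamp still open, push it across the plate flat against the long side fence and along the fence until its gland end is fully home on the two end pins. Then push the clamp lever round, counter-clockwise seen from above, as far as it goes so that the cam holds the enclosure tight. Only push gently with the fingers: do not grip or lift anything, and leave the marker, capacitor, screwdriver and tape where they lie.

Things in the scene. Friction and masses are not known exactly. Their poses are not given: they have to be found in the camera images.
- fixture: Grey aluminium drilling fixture fixed to the desk: plate 250 (x) x 161 (y) mm, top 10 mm above the desk. Origin on the desk under the middle of the seat; x runs along the fence towards the end pins, y away from the fence, z up. Plate spans x -165..+85, y -56..+105. A seated enclosure body covers x -36.5..+36.5, y -27.5..+27.5 mm.
- fence_face (a point): Middle of the foot of the side fence's contact face (fixture x -47.5, y -27.5, z 10 mm). The long steel fence stands on the -y side of the plate, face x -150..+55 mm, top 32 mm above the desk.
- seat_front (a point): Point on the plate midway between the fronts of the two end pins (fixture x +36.5, y 0, z 10 mm). The pins are steel, 10 mm thick, 24 mm tall above the plate, axes at x +41.5, y +-18.5 mm; the enclosure's flat end stops on them and its gland goes between. Behind each is a 22 x 15 x 16 mm block, to x +67.5 mm.
- enclosure: Loose ivory plastic enclosure with screwed lid, body 73 x 55 mm, 43 mm tall, about 0.25 kg, lying on the plate. y axis: along its length to the end with the short cable gland (14 mm long); z up. Origin on its underside, 30 mm from the gland-end face, 43 mm from the plain end. Starts short of the seat, off the fence, up to 0.25 rad askew, gland end towards the pins.
- enclosure_front (a point): Point on the enclosure's underside in the middle of the gland-end face; home on the pins it lies at fixture x +36.5 mm, y 0, z 10.
- enclosure_middle (a point): Point on the enclosure's underside in the middle of its 73 x 55 mm body; seated it lies at fixture x 0, y 0, z 10.
- clamp_pivot (a point): On the vertical axis of the cam clamp, at fixture x 0, y +52.5, at the lever's height of 36 mm above the desk.
- lever_push (a point): Point on the lever bar's centre line, 60 mm out from the pivot. The bar is level, 10 mm thick, its centre 36 mm above the desk; a black grip 23 mm thick covers 74 to 101 mm from the pivot. Under the bar, round the pivot, is an off-centre steel cam disc, 38 mm in diameter, 13 to 30 mm above the desk; open, it leaves about 10 mm beside a seated enclosure.
- clamp (a joint): Turn of the clamp lever, rad, counter-clockwise from above. 0 is open (lever 0.26 rad from fixture x towards y; starts 0 to 0.35), 2.0 is dead centre with the cam pressed on the enclosure, 2.08 the end stop. It stays where left (friction 0.15 N m, 2.5 N at lever_push); the pivot is on a sprung slide, so over the last 0.5 rad the cam bites and the push rises to about 8 N.
- red_marker: Loose red-capped marker pen, 132 x 13 mm, lying on the desk beside the fence; origin under its middle. Leave it alone.
- capacitor: Loose black capacitor, 31 x 18 mm, lying on the desk right of the fixture; origin under its middle. Leave it alone.
- screwdriver: Loose small screwdriver with orange handle, 100 x 16 mm, lying on the desk beyond the end pins; origin under its middle. Leave it alone.
- tape: Loose roll of black tape, 58 mm across, 19 mm high, lying on the desk right of the fixture; origin under its middle. Leave it alone.
Things that resemble listed ones, but are neither listed nor needed, are in the scene too. What is shaped like the enclosure but orange, pink or purple is not meant.

How it is judged:
By the outcome, as a careful person would: the job done as asked, in the order asked, and still so for the second after the job is handed in, with the robot touching nothing.
It also fails if it takes over 56 s, if anything falls off the work surface, if the arm or the gripper's body presses on something with over 40 N, if the wrist force passes 120 N, or if a joint passes its speed limit or range.

## Robot

A 6-joint arm with a two-finger parallel gripper is mounted at the origin on the work surface; the furniture and walls round the work are solid. World frame = base frame: x ahead of the robot, y to its left, z up, the work surface at z = 0. Lengths are in m, angles in rad, forces in N, time in s.
With the tool pointing down it reaches from about 0.375 to 0.925 m from the base axis. Payload 5.7 kg.
Tool frame: the origin (TCP) lies midway between the tips of the shut fingers; the grasp point (between the pads) lies 19 mm behind it; z points along the fingers, y is the line along which they close (so a half turn about z gives the same grasp; the last joint's range is limited). The gripper opens to 85 mm and grips with 20 to 120 N. Pads are 22 mm wide; open, the fingers measure 114 mm over their backs; the gripper's body (76 mm by 85 mm) begins 54 mm behind the grasp point. The pads swing forward as they close: fully open they stand 13 mm farther back than shut.
Start: joints at [1.059, 0.359, 1.51, -0, 1.272, -0.115], TCP at [0.232, 0.553, 0.231] pointing down, gripper open.
Joint ranges: [-2.97, 2.97], [-1.01, 2.36], [0.21, 2.38], [-0.96, 4.11], [0.2, 2.71], [-2.98, 2.98]. Speed limits (rad/s): [2.39, 2.39, 3.14, 3.14, 3.14, 3.14].

## Interface

Orientations are given as [roll, pitch, yaw] about the fixed x, y, z axes, in that order (R = Rz(yaw) Ry(pitch) Rx(roll)).
In Python, from workcell import manip, planner, cams, order gives the robot as it stands. Calls block until the motion is done:
- manip.move_to(position, orientation): joint-space move of the TCP to a pose.
- manip.move_l(position, rot=None, max_speed=0.15, until_force=None): straight line of the TCP; rot=None keeps the orientation; max_speed is the mean speed in m/s. With until_force (N) it stops when the force on the tool has changed by that much, and returns True; else False.
- manip.move_joints(angles): joint-space move.
- manip.open_jaws() and manip.close(newtons=None): open the fingers fully, or close them until they stop; newtons is the grip in N (None keeps the last).
- manip.dwell(seconds).
- planner.inverse_kinematics(position, orientation): joint angles nearest the present ones, or None.
- cams.camera(name): name is "side" or "top"; returns a dict with "image" (400x640x3 uint8, blue, green, red), "K" (3x3 intrinsics, pixels), "cam_to_world" (4x4, takes a point from camera to world coordinates). Camera axes: x right, y down, z forward; pixel columns grow to the right and rows downward; lengths in m; the calibration is good to about 2 mm. A picture is of the moment at which its call begins. There is no depth.
A pose or a line that the arm cannot do raises manip.PlanningError and nothing moves.
- order.close_job(): hands the job in; it is judged then, once.
Readings, each from a call of its own:
- manip.read_t(): time.
- manip.read_joints(): joint angles.
- manip.read_joint_velocities(): joint speeds.
- manip.read_tau(): joint torques, N m.
- manip.read_tcp_pos(): TCP position.
- manip.read_orientation(): TCP orientation.
- manip.read_ft_force(): force on the tool from outside, world axes, zero at the start.
- manip.read_ft_torque(): the same for the moment, N m.
- manip.read_finger_gap(): finger opening in m.
- manip.read_grip_force(): force on a finger pad.
Only numpy, scipy, OpenCV 4.12 (cv2) and the standard library are available. Lean on these libraries where they do the work, as an engineer would, in place of code of your own. Each camera call takes 0.05 s, during which the arm holds its last target. There are 200 camera calls.

## Working session

There is one attempt and no reset: what is moved stays moved. The work goes in short steps, each a Python script; the robot and the scene stay as the last script left them, time stands still between calls to the robot, and variables do not carry over. Pictures are saved under pics/ and viewed, at most 10 in all, crops included, and the job is handed in when it is done.

```bash
mkdir -p pics; ls
python3 - <<'E'
from workcell import manip, planner, cams, order
import cv2,numpy as np
for n in ("top","side"):
    c=cams.camera(n); cv2.imwrite(f"pics/{n}0.png",c["image"]); np.savez(f"{n}.npz",K=c["K"],T=c["cam_to_world"]); print(n,c["K"].round(1).tolist(),c["cam_to_world"].round(4).tolist())
print(manip.read_t(),manip.read_orientation())
E
```

```text
pics
top [[373.0, 0.0, 320.3], [0.0, 373.0, 193.5], [0.0, 0.0, 1.0]] [[-0.022, -0.9886, 0.149, 0.3755], [-0.9997, 0.0236, 0.0091, -0.0618], [-0.0126, -0.1488, -0.9888, 0.894], [0.0, 0.0, 0.0, 1.0]]
side [[478.4, 0.0, 308.9], [0.0, 478.4, 197.0], [0.0, 0.0, 1.0]] [[0.2387, 0.601, -0.7628, 1.3177], [0.9711, -0.1417, 0.1923, -0.2629], [0.0075, -0.7866, -0.6174, 0.7196], [0.0, 0.0, 0.0, 1.0]]
0.1 [-3.13989219e+00 -2.09705379e-04  2.74477906e+00]
```

View pics/top0.png

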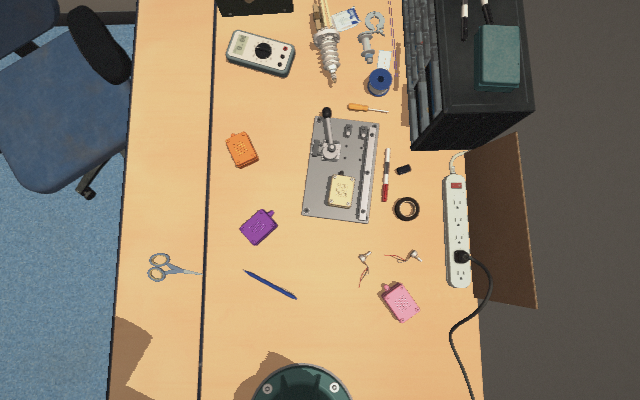

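View pics/side0.png

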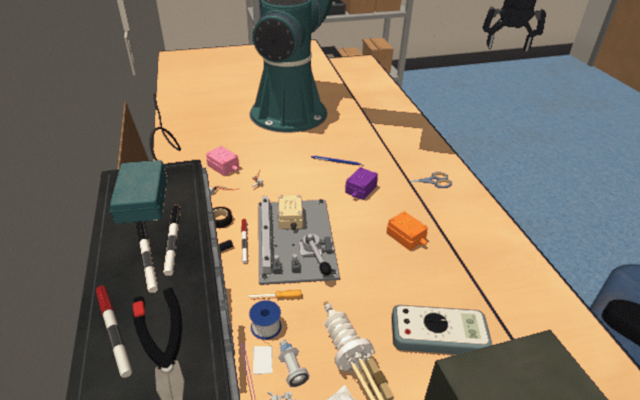

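The top view shows the fixture at about (340,170) with its fence on the right, pins at (348-362,130), lever knob at (326,113) and the ivory enclosure at (341,190). The side view shows the same layout, with the plate at about (298,240). Next I'll zoom in on both.

Run:
```python
import cv2
a=cv2.imread("pics/top0.png")[95:235,290:430]; cv2.imwrite("pics/tz.png",cv2.resize(a,None,fx=4.2,fy=4.2,interpolation=cv2.INTER_CUBIC))
a=cv2.imread("pics/side0.png")[180:300,230:370]; cv2.imwrite("pics/sz.png",cv2.resize(a,None,fx=5,fy=5,interpolation=cv2.INTER_CUBIC))
```

```text
(no output)
```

View pics/tz.png

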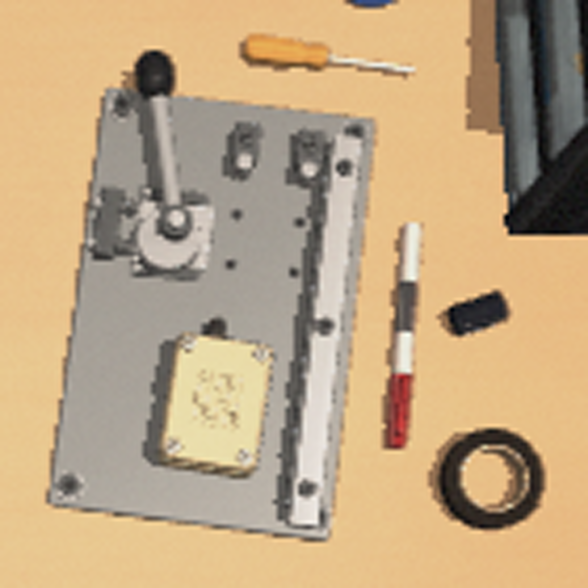

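View pics/sz.png

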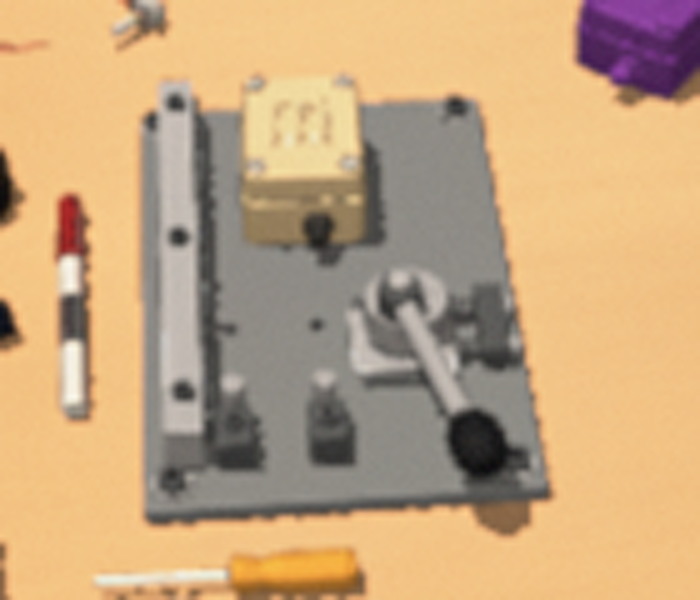

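The zooms give clear plate corners, pins, pivot nut, knob and enclosure lid corners. The lever is at its open position and the enclosure is about 15 mm off the fence. I'll triangulate and fit these.

```bash
cat > geo.py <<'E'
import numpy as np, cv2
from scipy.optimize import least_squares
C={n:np.load(n+".npz") for n in("top","side")}
def px(n,u): # crop px -> image px
    u=np.array(u,float); 
    return (u+.5)/4.2-.5+[290,95] if n=="top" else (u+.5)/5-.5+[230,180]
def proj(n,P):
    T=np.linalg.inv(C[n]["T"]); q=np.atleast_2d(P)@T[:3,:3].T+T[:3,3]; q=q@C[n]["K"].T; return q[:,:2]/q[:,2:]
def tri(a,b):
    M=[C[n]["K"]@np.linalg.inv(C[n]["T"])[:3] for n in("top","side")]
    p=cv2.triangulatePoints(M[0],M[1],px("top",a).reshape(2,1),px("side",b).reshape(2,1)); p=(p[:3]/p[3])[:,0]
    return p
def F(p,P,z=0):
    c,s=np.cos(p[2]),np.sin(p[2]); P=np.array(P,float)
    return P@np.array([[c,s,0],[-s,c,0],[0,0,1]])+[p[0],p[1],0]
def fit(obj,obs,x0):
    r=lambda p:np.concatenate([(proj(n,F(p,obj))-px(n,obs[n])).ravel() for n in obs])
    s=least_squares(r,x0); return s.x,np.abs(s.fun).max(),s.fun.round(1)
E
python3 - <<'E'
from geo import *
t=[(106,88),(375,120),(327,536),(50,501)]; s=[(548,488),(147,513),(142,112),(480,97)]
print("plate tri");[print(tri(a,b).round(4)) for a,b in zip(t,s)]
P=[[.085,.105,.01],[.085,-.056,.01],[-.165,-.056,.01],[-.165,.105,.01]]
f,e,r=fit(P,dict(top=t,side=s),[.5,-.1,0]); print("fix",f.round(4),e,r)
te=[(178,333),(275,345),(255,464),(163,453)]; se=[(362,182),(243,180),(247,78),(360,76)]
print("encl tri");[print(tri(a,b).round(4)) for a,b in zip(te,se)]
E_=[[.0365,.0275,.053],[.0365,-.0275,.053],[-.0365,-.0275,.053],[-.0365,.0275,.053]]
g,e,r=fit(E_,dict(top=te,side=se),[.5,-.1,0]); print("enc",g.round(4),e,r)
kn=tri((155,72),(477,442)); pv=tri((175,217),(402,285))
inv=lambda p:(np.array([[np.cos(f[2]),np.sin(f[2])],[-np.sin(f[2]),np.cos(f[2])]])@(p[:2]-f[:2])).round(4)
print("knob",kn,inv(kn),"nut",pv,inv(pv)); print("enc in fix",inv(g[:2]),g[2]-f[2])
d=inv(kn)-[0,.0525];print("lever ang",np.arctan2(d[1],d[0])-.26,np.hypot(*d))
for n,u in(("pinL",((246,158),(322,376))),("pinR",((311,168),(233,380)))):p=tri(*u);print(n,p.round(4),inv(p))
np.save("fix.npy",f)
E
```

```text
plate tri
[ 0.7042 -0.0446  0.0094]
[ 0.6804 -0.2015  0.0096]
[ 0.4369 -0.1639  0.0137]
[ 0.4608 -0.0067  0.0125]
fix [ 0.6058 -0.1344 -0.1532] 1.2965618962838619 [-0.3 -0.7  0.4 -0.4  0.4  1.3 -1.   0.8  0.8  0.3 -0.7  0.3 -0.2  0.6
 -0.1  0.3]
encl tri
[ 0.5481 -0.0832  0.0468]
[ 0.5396 -0.1346  0.0509]
[ 0.474  -0.1205  0.0544]
[ 0.4816 -0.0703  0.0524]
enc [ 0.5112 -0.1024 -0.1901] 2.2012056053955575 [ 0.1 -2.2  0.7 -1.2  0.5  1.7 -1.6  0.3  1.2 -1.  -0.6  0.  -1.4 -0.4
  0.2 -0.6]
knob [ 0.70152352 -0.0736917   0.03998039] [0.0853 0.0746] nut [ 0.61449743 -0.08233034  0.0458539 ] [0.0006 0.0528]
enc in fix [-0.0984  0.0173] -0.03690820136298528
lever ang -0.006488651032188264 0.08811640028961691
pinL [ 0.6502 -0.1239  0.0375] [0.0422 0.0172]
pinR [ 0.6437 -0.1595  0.0372] [ 0.0412 -0.019 ]
```

The fit holds up: the plate triangulates to z≈10 mm, the lid to ≈51 mm and the pin tops to ≈37 mm. The lever length and pivot match the text, and the clamp is open (≈0 rad). Next come the two pushes on the enclosure.

```bash
cat > rob.py <<'E'
from workcell import manip, planner, cams, order
import numpy as np, cv2
f=np.load("fix.npy"); c,s=np.cos(f[2]),np.sin(f[2]); R=np.array([[c,-s],[s,c]])
def W(x,y,z): return [*(R@[x/1e3,y/1e3]+f[:2]), z/1e3]     # fixture mm -> world
def rot(a): return [np.pi,0,a+f[2]+np.pi/2]                 # tool y along fixture direction a
def here(): 
    p=np.array(manip.read_tcp_pos()); return np.r_[R.T@(p[:2]-f[:2]),p[2]]*1e3
def force(): return (R.T@np.array(manip.read_ft_force())[:2]).round(1)
def snap(n):
    for k in("top","side"): cv2.imwrite(f"pics/{k}{n}.png",cams.camera(k)["image"])
E
python3 - <<'E'
from rob import *
manip.close(20)
manip.move_to(W(-104,80,120),rot(0))
manip.move_l(W(-104,80,28))
print(force())
print(manip.move_l(W(-104,35,28),max_speed=.04,until_force=5),here().round(1),force())
manip.move_l(W(-104,60,28)); manip.move_l(W(-104,60,110),max_speed=.3)
manip.move_to(W(-172,-3,110),rot(np.pi/2)); manip.move_l(W(-172,-3,28))
print(manip.read_t(),here().round(1),force()); snap(1)
E
```

```text
[-0.5  0.5]
True [-103.9   38.5   27.9] [0.8 1.2]
7.9167 [-171.7   -3.    28.2] [0.2 0.7]
```

The side push stopped at y=38.5 mm, exactly where the enclosure should meet the fence. Now the push along the fence.

Run:
```python
from rob import *
print(manip.move_l(W(-42,-3,28),max_speed=.05,until_force=6),here().round(1),force(),manip.read_t())
manip.move_l(W(-80,-3,28)); manip.move_l(W(-80,-3,120),max_speed=.3)
manip.move_to(W(-110,60,200),rot(np.pi/2))
snap(2)
a=cv2.imread("pics/top2.png")[95:235,290:430]; b=cv2.imread("pics/side2.png")[180:300,230:370]
r=lambda i:cv2.resize(i,(400,400*i.shape[0]//i.shape[1]),interpolation=cv2.INTER_CUBIC)
o=np.zeros((400,800,3),np.uint8); a,b=r(a),r(b); o[:a.shape[0],:400]=a; o[:b.shape[0],400:]=b; cv2.imwrite("pics/c2.png",o); print(manip.read_t())
```

```text
True [-48.4  -2.8  27.4] [0.1 0.8] 10.2583
11.6667
```

View pics/c2.png

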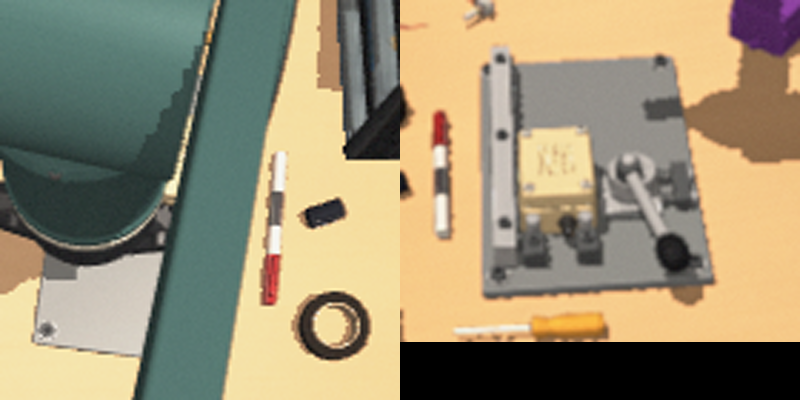

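The side view shows the enclosure on both pins with the gland between them and close to the fence. The arm blocks the top view. I'll give it one confirming push, then move the arm clear and look.

Run:
```python
from rob import *
manip.move_to(W(-75,-3,110),rot(np.pi/2)); manip.move_l(W(-75,-3,28))
print(manip.move_l(W(-42,-3,28),max_speed=.03,until_force=10),here().round(1),force())
manip.move_l(W(-75,-3,28)); manip.move_l(W(-75,-3,120),max_speed=.3)
manip.move_joints([1.059,.359,1.51,0,1.272,-.115])
snap(3)
a=cv2.imread("pics/top3.png")[95:235,290:430]; cv2.imwrite("pics/tz3.png",cv2.resize(a,None,fx=4.2,fy=4.2,interpolation=cv2.INTER_CUBIC)); print(manip.read_t())
```

```text
True [-48.3  -2.8  27.3] [-0.1  0.1]
17.3333
```

View pics/tz3.png

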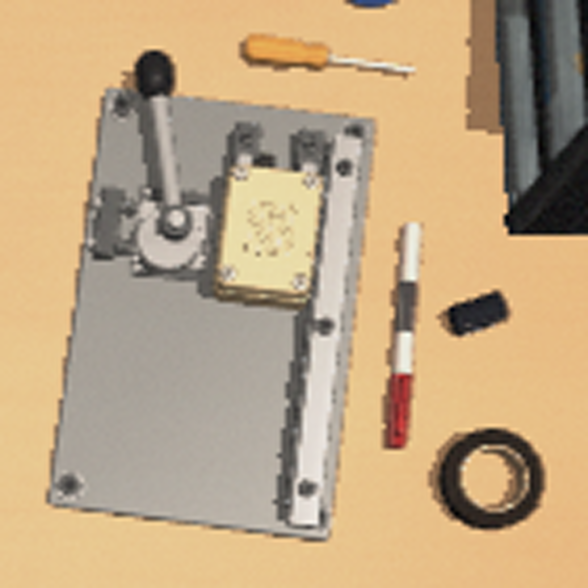

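The enclosure is seated. Its left edge (228,172)-(215,290) and right edge run parallel to the fence, it stopped at the same place under 10 N, and the gland at (263,160) lies between the pins. Now the lever.

```bash
cat > lev.py <<'E'
from rob import *
def pose(th,off=16.5,r=57,z=33.5):
    u=np.array([np.cos(th),np.sin(th)]); n=np.array([-u[1],u[0]])
    return W(*(np.array([0,52.5])+r*u-off*n),z)
def tang(th): return float(force()@[-np.sin(th),np.cos(th)])   # negative = lever resists
E
python3 - <<'E'
from lev import *
th=.26
manip.move_to(pose(th,28,z=130),rot(th)); manip.move_l(pose(th,28)); print(here().round(1),force())
manip.move_l(pose(th),max_speed=.04)
for th in np.arange(.26,1.79,.19)[1:]:
    manip.move_l(pose(th),rot(th),max_speed=.05)
    print(round(th,2),round(tang(th),1),here().round(1))
print(manip.read_t())
E
```

```text
[63.  40.1 34.2] [-0.2 -0.3]
0.45 -0.5 [58.5 62.4 33.5]
0.64 0.7 [55.6 73.2 33.5]
0.83 -0.4 [50.7 83.3 33.5]
1.02 -0.9 [43.9 92.3 33.5]
1.21 -0.3 [35.6 99.9 33.5]
1.4 -0.3 [ 26.  105.8  33.5]
1.59 -0.2 [ 15.4 109.7  33.5]
1.78 -1.4 [  4.4 111.6  33.5]
24.375
```

The readings at rest are low, so I'll check that the lever followed.

Run:
```python
from rob import *
snap(4); b=cv2.imread("pics/side4.png")[160:300,210:410]; cv2.imwrite("pics/s4.png",cv2.resize(b,None,fx=4,fy=4,interpolation=cv2.INTER_CUBIC))
```

```text
(no output)
```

View pics/s4.png

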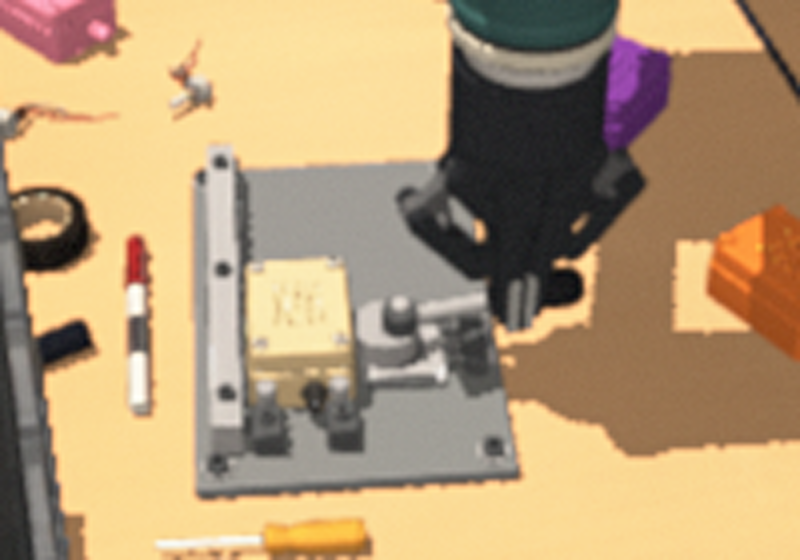

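The lever has followed to about 1.8 rad (grip at (555,288)), and the cam is about to reach the enclosure. I'll push on to the end stop.

Run:
```python
from lev import *
for th in list(np.arange(1.88,2.31,.1))+[2.31,2.35,2.39,2.43,2.47]:
    hit=manip.move_l(pose(th),rot(th),max_speed=.03,until_force=14)
    print(round(th,2),hit,round(tang(th),1),here().round(1))
    if hit or tang(th)<-16: break
p=here()[:2]-[0,52.5]; print("implied lever", np.arctan2(p[1],p[0])+np.arctan2(16,57)-.26)
print(manip.read_t())
```

```text
1.88 False -5.3 [1.000e-01 1.121e+02 3.380e+01]
1.98 False -6.6 [ -5.8 112.   33.9]
2.08 False -6.8 [-11.6 111.3  33.9]
2.18 False -6.9 [-17.8 109.8  33.8]
2.28 False -6.8 [-23.7 107.7  33.7]
2.31 False -8.5 [-25.  107.1  33.8]
2.35 False -7.3 [-27.3 106.   33.7]
2.39 False -6.1 [-29.4 104.8  33.7]
2.43 False -12.4 [-30.2 104.7  34. ]
2.47 False -18.2 [-30.9 104.5  34.2]
implied lever 2.120335338308336
27.475
```

The force rose to 18 N with the position saturating after 2.39 (fixture), so the lever is on the end stop. Now I'll back off and check.

Run:
```python
from lev import *
manip.move_l(pose(2.4,40),max_speed=.08); manip.move_l(pose(2.4,40,z=150),max_speed=.25)
manip.move_joints([1.059,.359,1.51,0,1.272,-.115]); snap(5)
a=cv2.imread("pics/top5.png")[95:235,290:430]; b=cv2.imread("pics/side5.png")[180:300,230:370]
r=lambda i:cv2.resize(i,(400,400*i.shape[0]//i.shape[1]),interpolation=cv2.INTER_CUBIC)
o=np.zeros((400,800,3),np.uint8); a,b=r(a),r(b); o[:a.shape[0],:400]=a; o[:b.shape[0],400:]=b; cv2.imwrite("pics/c5.png",o); print(manip.read_t())
```

```text
31.1167
```

View pics/c5.png

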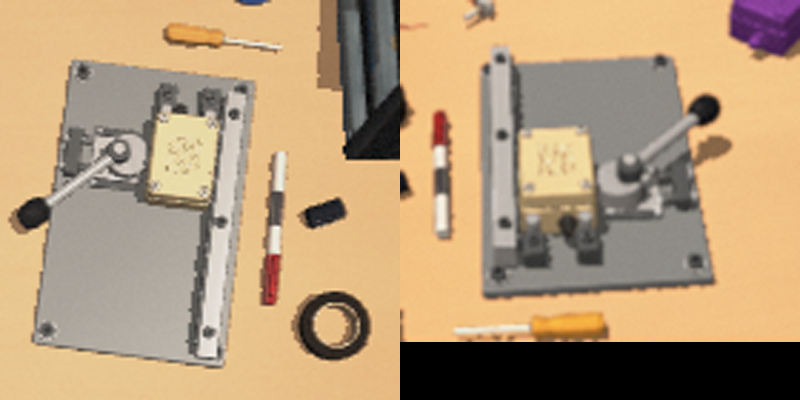

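The lever points back and outward, with the grip at (33,213) in the top view and (705,108) in the side view. The cam is against the enclosure and nothing else has moved. I'll check the lever angle, then hand in if it is past dead centre.

Run:
```python
from geo import *
from rob import f,R,order
k=tri((48.5,313),(534,189)); d=R.T@(k[:2]-f[:2])*1e3-[0,52.5]; a=np.arctan2(d[1],d[0])-.26; print(k,d,a)
if a>1.98: print(order.close_job())
```

```text
[ 0.56275988 -0.01032031  0.04063229] [-61.50227803  63.58045702] 2.079581583514125
the job is handed in; nothing more can be done
None
```

The ivory enclosure is flat against the side fence and home on both end pins, and the cam lever is at its end stop (measured 2.08 rad). The marker, capacitor, screwdriver and tape show no sign of having moved, and I handed the job in at about 31 s; no verdict came back.

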